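# Measure the free play of a rolling mill's adjusting lever on its dial

### The job

The adjusting lever on top of the rolling mill swings freely for a way before it starts to turn the screw-down shaft; measure that free play on the dial. Swing the lever clockwise (seen from above) with a light touch until it just meets resistance, and with the lever standing there turn the dial ring by its little post until the zero line is under the lever's pointer. Then swing the lever gently back anticlockwise until it just meets resistance again and leave it there for reading, without ever forcing the lever so hard that the shaft itself turns.

Things in the scene. Friction and masses are not known exactly. Their poses are not given: they have to be found in the camera images.
- mill: small hand rolling mill, fixed: grey frame 220 mm wide (its y), 130 mm deep (its x), two steel rolls, flat grey gear cover on top, 190 mm above the bench. Origin: centre of its underside, on the vertical axis shared by shaft, dial and lever; z up. 72 mm from the axis at +y and -y small nuts stand 9 mm above the cover.
- shaft: vertical screw-down shaft, seen as a steel collar (68 mm diameter, 10 mm high) inside the dial ring. Origin: on the axis at the top of the gear cover; z up; x up to 0.15 rad from the mill's x. Stiff: some 20 N sideways on the lever's grip turns it, so 3 to 5 N of resistance already is the end of the lever's free play. Not to be turned.
- collar_mark (a point): outer end of the black line scribed on the shaft's collar, 33 mm from the axis on the shaft's +y side, 10 mm above the gear cover; it moves only if the shaft is turned.
- lever: steel lever loosely keyed on the shaft. Origin as the shaft's; z up; arm along its -x, pointer along its +x. It swings about z very lightly (under 1 N at the grip) for some tenths of a radian between the ends of its free play, starts somewhere inside it and stays where left. Arm: flat bar 14 mm wide, 33 to 42 mm above the gear cover, out to 90 mm from the axis.
- grip (a point): centre of the top of the lever's black upright grip: a cylinder 22 mm in diameter, from 44 to 78 mm above the gear cover (234 to 268 mm above the bench), standing on the arm, its centre line 75 mm from the axis.
- pointer (a point): tip of the lever's pointer, a thin dark blade across the hub from the grip, 43 mm from the axis, 5 mm above the dial. Axis, grip and pointer are in one line.
- dial: flat aluminium ring, 104 mm in diameter, on the gear cover, its top 8.5 mm above the cover, with a black line every 5 degrees over half its face. Origin as the shaft's; z up; zero line along its +x, post along its -y. Turns about z independently of lever and shaft, stiffly (about 2 N at its post), and stays where left.
- zero (a point): point on the dial's zero line (the one wide, long black radial line, 15 by 2.6 mm, in the middle of the scale), 43 mm from the axis like the pointer's tip. At first it stands 0.2 to 1.1 rad anticlockwise (from above) of where it is wanted.
- post (a point): centre of the top of the dial's upright steel post: 10 mm in diameter, from 7.5 to 28.5 mm above the gear cover (197 to 218 mm above the bench), 62 mm from the axis, 90 degrees clockwise (from above) of the zero line. The lever's arm would pass 4 mm over it.

How it is judged:
By the outcome, as a careful person would: the job done as asked, in the order asked, and still so for the second after the job is handed in, with the robot touching nothing.
It also fails if it takes over 58 s, if anything falls off the work surface, if the arm or the gripper's body presses on something with over 40 N, if the wrist force passes 120 N, or if a joint passes its speed limit or range.

### The arm

A 6-joint arm with a two-finger parallel gripper is mounted at the origin on the work surface. World frame = base frame: x ahead of the robot, y to its left, z up, the work surface at z = 0. Lengths are in m, angles in rad, forces in N, time in s.
With the tool pointing down it reaches from about 0.225 to 0.875 m from the base axis. Payload 3.4 kg.
Tool frame: the origin (TCP) lies at the very end of the fingers, on their centre line; the grasp point (between the pads) lies behind it (manip.grasp_offset is the z of the grasp point in the tool frame, in m); z points along the fingers, y is the line along which they close (so a half turn about z gives the same grasp; the last joint's range is limited). The gripper opens to 85 mm and grips with 20 to 120 N. Pads are 22 mm wide; open, the fingers measure 114 mm over their backs; the gripper's body (76 mm by 85 mm) begins 54 mm behind the grasp point. The pads swing forward as they close: fully open they stand 13 mm farther back than shut.
Start: joints at [1.172, 0.276, 1.505, -0, 1.361, -0.121], TCP at [0.158, 0.553, 0.231] pointing down, gripper open.
Joint ranges: [-2.89, 2.89], [-0.75, 2.08], [0.22, 2.7], [-1.18, 4.32], [0.11, 2.71], [-2.7, 2.7]. Speed limits (rad/s): [2.57, 2.57, 3.14, 3.14, 3.14, 3.14].

### API

Orientations are given as a unit quaternion [w, x, y, z].
In Python, from rig import manip gives the robot as it stands.
- The arm moves only by the shell command python3 -m pendant 'ROWS' [FORCE]. ROWS is JSON, a list of rows, each an object of numbers: "dx", "dy", "dz": the shift along the tool's x, y, z in m; "rx", "ry", "rz": the turn, a rotation vector about the tool's x, y, z in degrees; "hand": the finger opening in m, from 0 to 0.0854. In form: [{"dx": .., "dy": .., "dz": .., "rx": .., "ry": .., "rz": .., "hand": ..}, ...]. A call has 1 to 12 rows; each row shifts and turns the commanded pose from where the row before left it, along the tool's axes as they then stand; what a row does not reach is not made up. A row lasts 1/12 s, in which the tool goes at most 41.7 mm and 7.16 degrees, less where a joint would pass 70% of its speed; a pose out of reach is approached as far as the arm can. A call is refused whole if a number of a shift passes 0.0417 or a number of a turn 7.16, either way. A call with a gripper value outside its range is refused whole. The fingers move at their own pace and stop on an object; FORCE is the grip in N (left out, the last holds). Time passes only in rows, so rows that do not move let the fingers close. It gives the time, the measured TCP pose, the force, the opening and the grip force at its end, in the units of the state.
- manip.get_state(): the state, without advancing time (a new reading comes with each control period).
- manip.get_image(name): name is "scene" or "top" or "wrist"; returns a dict with "frame" (384x512x3 uint8, red, green, blue), "fx", "fy", "cx", "cy" (pixels), "distortion" ([k1, k2, p1, p2, k3] as OpenCV has them; the pictures are not rectified), "position" and "attitude" of the camera in the world; the wrist camera has in their place "mount" (4x4, takes a point from camera to tool coordinates, whose origin is the TCP and whose axes are the flange's). Camera axes: x right, y up, looking along -z (the intrinsics and any distortion apply to the point x, -y, -z); pixel columns grow to the right and rows downward; lengths in m; the calibration is good to about 2 mm. A picture is of the moment at which its call begins: read the wrist's pose just before it. There is no depth.
- manip.sign_off(): hands the job in; it is judged then, once.
The state is a dict: "clock": time; "qpos": joint angles; "qd": joint speeds; "effort": joint torques, N m; "position": TCP position; "ee_rot": TCP orientation; "contact_force": force on the tool from outside, world axes, zero at the start; "moment": the same for the moment, N m; "width": finger opening in m; "gripper_force": force on a finger pad.
Only numpy, scipy, OpenCV 4.12 (cv2) and the standard library are available. Lean on these libraries where they do the work, as an engineer would, in place of code of your own. Each camera call takes 0.05 s, during which the arm holds its last target. There are 200 camera calls.

## Working session

There is one attempt and no reset: what is moved stays moved. The work goes in short steps, Python scripts to look and compute and a shell command to move; the robot and the scene stay as the last step left them, time stands still between calls to the robot, and variables do not carry over. Pictures are saved under pics/ and viewed, at most 10 in all, crops included, and the job is handed in when it is done.

```bash
mkdir -p pics
cat > h.py <<'E'
import numpy as np, cv2
from scipy.spatial.transform import Rotation as R
from rig import manip
def Rq(q): return R.from_quat([q[1],q[2],q[3],q[0]]).as_matrix()
def cam(name):
    s=manip.get_state(); im=manip.get_image(name)
    if 'mount' in im:
        T=np.eye(4);T[:3,:3]=Rq(s['ee_rot']);T[:3,3]=s['position'];T=T@np.array(im['mount'])
        im['Rw'],im['p']=T[:3,:3],T[:3,3]
    else:
        a=np.array(im['attitude']); im['Rw']=a if a.shape==(3,3) else Rq(a); im['p']=np.array(im['position'])
    im['K']=np.array([[im['fx'],0,im['cx']],[0,im['fy'],im['cy']],[0,0,1]]); im['D']=np.array(im['distortion'],float)
    return im
def at_z(im,uv,z):
    n=cv2.undistortPoints(np.array(uv,float).reshape(-1,1,2),im['K'],im['D']).reshape(-1,2)
    d=np.c_[n[:,0],-n[:,1],-np.ones(len(n))]@im['Rw'].T
    return im['p']+d*((z-im['p'][2])/d[:,2])[:,None]
def proj(im,P):
    c=(np.array(P,float).reshape(-1,3)-im['p'])@im['Rw']; c=c*[1,-1,-1]
    return cv2.projectPoints(c,np.zeros(3),np.zeros(3),im['K'],im['D'])[0].reshape(-1,2)
def save(im,name,crop=None,f=1):
    a=im['frame']
    if crop: a=a[crop[1]:crop[3],crop[0]:crop[2]]
    cv2.imwrite('pics/'+name,cv2.resize(np.ascontiguousarray(a[:,:,::-1]),None,fx=f,fy=f,interpolation=cv2.INTER_CUBIC))
E
python3 - <<'E'
from h import *
import pickle
np.set_printoptions(precision=4,suppress=True)
print(manip.get_state(), manip.grasp_offset)
ims={n:cam(n) for n in('top','scene','wrist')}
pickle.dump(ims,open('i0.pkl','wb'))
for n in ims: print(n,ims[n]['p'],ims[n]['Rw'].tolist(),ims[n]['fx'])
a=np.hstack([ims['top']['frame'],ims['wrist']['frame']])
a=np.vstack([a,np.hstack([ims['scene']['frame'],0*ims['top']['frame']])])
cv2.imwrite('pics/all.png',cv2.resize(a[:,:,::-1],(800,600)))
save(ims['top'],'top.png',None,1.5)
E
```

```text
{'clock': 0.0, 'qpos': array([ 1.172 ,  0.2766,  1.5061,  0.    ,  1.3607, -0.121 ]), 'qd': array([-0.0005, -0.0004, -0.0002, -0.0001,  0.0007,  0.0003]), 'effort': array([  0.0002, -41.6809, -24.5795,  -0.0001,   0.0115,   0.    ]), 'position': array([0.1575, 0.5525, 0.2304]), 'ee_rot': array([-0.0002,  0.1385,  0.9904, -0.0009]), 'contact_force': array([ 1.045 , -0.7326,  0.5015]), 'moment': array([-0.0543, -0.0115, -0.0788]), 'gripper_force': 0.0, 'width': 0.08564594736052825} -0.0187
top [0.4214 0.0244 0.8058] [[0.16015374972231983, 0.9567323477352212, -0.24292795484861873], [-0.9870743196018714, 0.15670151232993207, -0.0335994585672858], [0.005921489034284383, 0.24516902502266502, 0.9694622659686414]] 396.98162513407607
scene [1.1084 0.1191 0.5167] [[-0.12835452461970343, -0.5171566884066376, 0.8462116021692978], [0.9917007473897561, -0.06056527722958116, 0.11340844245779652], [-0.00739889425855722, 0.8537451650407069, 0.5206385017777373]] 364.16201336177915
wrist [0.0954 0.5701 0.3719] [[0.27426678825142675, -0.9282853349473668, -0.25112559762776243], [0.9616502052362736, 0.2640508452910979, 0.07420265406363316], [-0.0025713092536004834, -0.2618463061085842, 0.9651061601430232]] 323.98470003799815
```

View pics/all.png

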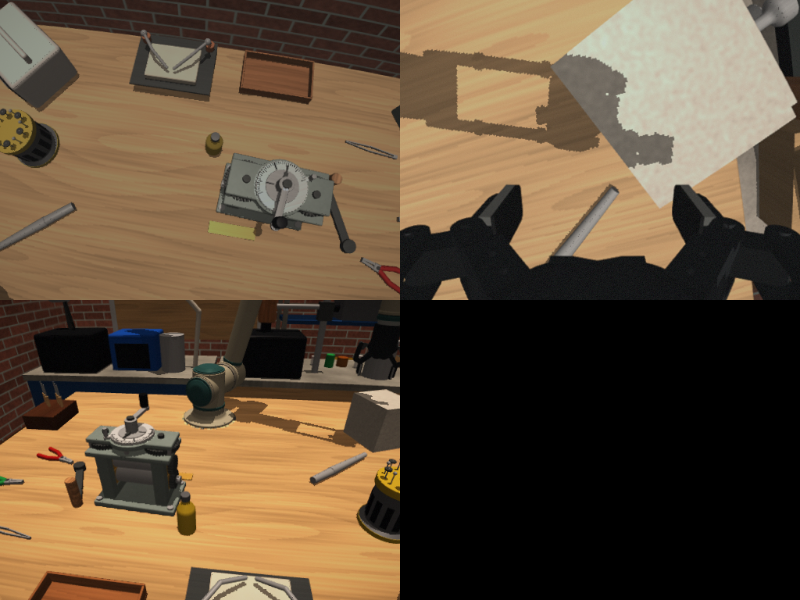

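The overview shows the mill in the top image around (360,240) px, with the grip pointing toward the robot. I'll zoom in there.

Run:
```python
from h import *
import pickle
ims=pickle.load(open('i0.pkl','rb'))
save(ims['top'],'topc.png',(265,180,465,330),4)
t=ims['top']
# two nuts, rough
print(at_z(t,[[360,237]],.2), at_z(t,[[358,286]],.268))
```

```text
[[ 0.52931714 -0.126569    0.2       ]] [[ 0.45099424 -0.11392045  0.268     ]]
```

View pics/topc.png

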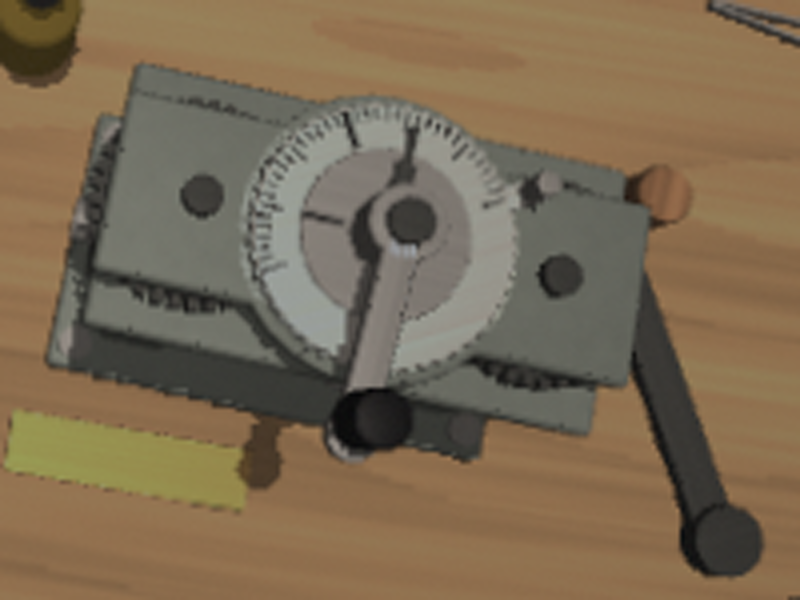

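The zoomed view (crop px): nuts at (202,195) and (561,275), zero line (350,130), pointer tip (413,128), post top (549,183), grip top (383,417), collar mark end (303,214).

Run:
```python
from h import *
import pickle
np.set_printoptions(precision=4,suppress=True)
t=pickle.load(open('i0.pkl','rb'))['top']
f=lambda u,v,z: at_z(t,[[265+(u+.5)/4-.5,180+(v+.5)/4-.5]],z)[0]
n1,n2=f(202,195,.199),f(561,275,.199)
c=(n1+n2)/2; print('axis',c,'nutdist',np.linalg.norm(n1-n2),'mill yaw',np.degrees(np.arctan2(*(n1-n2)[1::-1]))-90)
for k,u,v,z in [('zero',350,130,.1985),('zero in',357,146,.1985),('ptr',413,128,.2035),('post',549,183,.2185),('grip',383,417,.268),('mark',303,214,.2),('hub',411,219,.24)]:
    p=f(u,v,z); d=p-c; print(k,p,'r',np.hypot(*d[:2]),'ang',np.degrees(np.arctan2(d[1],d[0])))
```

```text
axis [ 0.5273 -0.1274  0.199 ] nutdist 0.1434274840467034 mill yaw -3.6988579026318718
zero [ 0.5668 -0.1106  0.1985] r 0.0429725839354854 ang 23.119204693558054
zero in [ 0.5609 -0.114   0.1985] r 0.036189520935960666 ang 21.837719780821473
ptr [ 0.5704 -0.1341  0.2035] r 0.043588734156390606 ang -8.759180673720902
post [ 0.5537 -0.1845  0.2185] r 0.0628467119282825 ang -65.13436161243811
grip [ 0.4543 -0.1168  0.268 ] r 0.07378794703713132 ang 171.71160340261665
mark [ 0.5305 -0.0955  0.2   ] r 0.03210524108249055 ang 84.1586034308187
hub [ 0.5277 -0.127   0.24  ] r 0.0006363999169029399 ang 50.753028632743934
```

```bash
python3 -m pendant '[{"dz":-0.03,"hand":0},{"dz":-0.03},{"dz":-0.03},{"dz":-0.01},{"dx":-0.034,"rz":3.4},{"dx":-0.034,"rz":3.4},{"dx":-0.034,"rz":3.4},{"dx":-0.034,"rz":3.4},{"dx":-0.034,"rz":3.4},{"dx":-0.034,"rz":3.4},{"dx":-0.034,"rz":3.4},{"dx":-0.034,"rz":3.4}]' 40
python3 -m pendant '[{"dx":-0.034,"rz":3.4},{"dx":-0.034,"rz":3.4},{"dx":-0.034,"rz":3.4},{"dx":-0.034,"rz":3.4},{"dx":-0.034,"rz":3.4},{"dx":-0.034,"rz":3.4},{"dx":-0.034,"rz":3.4},{"dx":-0.034,"rz":3.4},{"dx":-0.034,"rz":3.4},{"dx":-0.034,"rz":3.4},{"dx":-0.034,"rz":3.4},{"dx":-0.034,"rz":3.4}]'
cat >> h.py <<'E'
def to(x,y,z):
    "tool-frame shift to reach world point"
    s=manip.get_state(); Rm=Rq(s['ee_rot']); d=Rm.T@(np.array([x,y,z])-s['position'])
    print('shift mm',np.round(d*1000,1),'toolx yaw',round(float(np.degrees(np.arctan2(Rm[1,0],Rm[0,0]))),1),'tool z',np.round(Rm[:,2],3),'q',np.round(s['qpos'],2))
E
python3 -c "
from h import *
to(.448,-.153,.33)"
```

```text
shift mm [-472.8 -599.   -98.6] toolx yaw 164.1 tool z [-0.001 -0.001 -1.   ] q [ 1.17  0.28  1.51 -0.    1.36 -0.12]invalid input
invalid input
```

```bash
python3 -m pendant '[{"dx":0.0,"dy":0.0,"dz":-0.03,"rx":0,"ry":0,"rz":0,"hand":0.0}]' 40; python3 -m pendant '[{"dz":-0.03,"hand":0.0}]'; python3 -m pendant --help | head -20
```

```text
clock: 0.23
position: [0.1562, 0.5494, 0.2554]
ee_rot: [-0.002, 0.138, 0.99, -0.007]
contact_force: [-0.3, -0.4, -0.8]
width: 0.0755
gripper_force: 0.0invalid input
invalid input: not JSON, or not a number
```

All keys are required per row.

```bash
python3 -m pendant '[{"dx":0,"dy":0,"dz":-0.035,"rx":0,"ry":0,"rz":0,"hand":0},{"dx":0,"dy":0,"dz":-0.035,"rx":0,"ry":0,"rz":0,"hand":0},{"dx":-0.034,"dy":0,"dz":0,"rx":0,"ry":0,"rz":3.4,"hand":0},{"dx":-0.034,"dy":0,"dz":0,"rx":0,"ry":0,"rz":3.4,"hand":0},{"dx":-0.034,"dy":0,"dz":0,"rx":0,"ry":0,"rz":3.4,"hand":0},{"dx":-0.034,"dy":0,"dz":0,"rx":0,"ry":0,"rz":3.4,"hand":0},{"dx":-0.034,"dy":0,"dz":0,"rx":0,"ry":0,"rz":3.4,"hand":0},{"dx":-0.034,"dy":0,"dz":0,"rx":0,"ry":0,"rz":3.4,"hand":0},{"dx":-0.034,"dy":0,"dz":0,"rx":0,"ry":0,"rz":3.4,"hand":0},{"dx":-0.034,"dy":0,"dz":0,"rx":0,"ry":0,"rz":3.4,"hand":0},{"dx":-0.034,"dy":0,"dz":0,"rx":0,"ry":0,"rz":3.4,"hand":0},{"dx":-0.034,"dy":0,"dz":0,"rx":0,"ry":0,"rz":3.4,"hand":0}]'
python3 -m pendant '[{"dx":-0.034,"dy":0,"dz":0,"rx":0,"ry":0,"rz":3.4,"hand":0},{"dx":-0.034,"dy":0,"dz":0,"rx":0,"ry":0,"rz":3.4,"hand":0},{"dx":-0.034,"dy":0,"dz":0,"rx":0,"ry":0,"rz":3.4,"hand":0},{"dx":-0.034,"dy":0,"dz":0,"rx":0,"ry":0,"rz":3.4,"hand":0},{"dx":-0.034,"dy":0,"dz":0,"rx":0,"ry":0,"rz":3.4,"hand":0},{"dx":-0.034,"dy":0,"dz":0,"rx":0,"ry":0,"rz":3.4,"hand":0},{"dx":-0.034,"dy":0,"dz":0,"rx":0,"ry":0,"rz":3.4,"hand":0},{"dx":-0.034,"dy":0,"dz":0,"rx":0,"ry":0,"rz":3.4,"hand":0},{"dx":-0.034,"dy":0,"dz":0,"rx":0,"ry":0,"rz":3.4,"hand":0},{"dx":-0.034,"dy":0,"dz":0,"rx":0,"ry":0,"rz":3.4,"hand":0},{"dx":-0.034,"dy":0,"dz":0,"rx":0,"ry":0,"rz":3.4,"hand":0},{"dx":-0.034,"dy":0,"dz":0,"rx":0,"ry":0,"rz":3.4,"hand":0}]'
python3 -m pendant '[{"dx":-0.034,"dy":0,"dz":0,"rx":0,"ry":0,"rz":3.4,"hand":0},{"dx":-0.034,"dy":0,"dz":0,"rx":0,"ry":0,"rz":3.4,"hand":0},{"dx":0,"dy":0,"dz":0,"rx":0,"ry":0,"rz":0,"hand":0}]'
python3 -c "
from h import *
to(.448,-.153,.242)"
```

```text
clock: 1.23
position: [0.4455, 0.3782, 0.3308]
ee_rot: [-0.0, 0.423, 0.906, -0.0]
contact_force: [0.7, 0.5, 0.3]
width: 0.0002
gripper_force: 0.0
clock: 2.23
position: [0.5901, 0.0056, 0.3307]
ee_rot: [-0.0, 0.713, 0.702, -0.0]
contact_force: [-0.2, 0.2, -0.1]
width: 0.0
gripper_force: 0.0
clock: 2.48
position: [0.5866, -0.0669, 0.3305]
ee_rot: [0.001, 0.755, 0.656, -0.002]
contact_force: [-0.4, 0.9, -0.6]
width: -0.0001
gripper_force: 0.0
shift mm [-104.1 -125.2   89.1] toolx yaw 82.0 tool z [-0.002 -0.004 -1.   ] q [-0.23  0.26  1.28 -0.    1.6  -0.09]
```

```bash
python3 -m pendant '[{"dx":-0.026,"dy":-0.031,"dz":0,"rx":0,"ry":0,"rz":0,"hand":0},{"dx":-0.026,"dy":-0.031,"dz":0,"rx":0,"ry":0,"rz":0,"hand":0},{"dx":-0.026,"dy":-0.031,"dz":0,"rx":0,"ry":0,"rz":0,"hand":0},{"dx":-0.026,"dy":-0.032,"dz":0,"rx":0,"ry":0,"rz":0,"hand":0},{"dx":0,"dy":0,"dz":0.03,"rx":0,"ry":0,"rz":0,"hand":0},{"dx":0,"dy":0,"dz":0.03,"rx":0,"ry":0,"rz":0,"hand":0},{"dx":0,"dy":0,"dz":0.028,"rx":0,"ry":0,"rz":0,"hand":0},{"dx":0,"dy":0,"dz":0,"rx":0,"ry":0,"rz":0,"hand":0},{"dx":0,"dy":0,"dz":0,"rx":0,"ry":0,"rz":0,"hand":0}]'
python3 - <<'E'
from h import *
to(.448,-.153,.242)
im=cam('top'); save(im,'t2.png',(265,180,465,330),4)
E
```

```text
clock: 3.23
position: [0.4487, -0.1467, 0.2425]
ee_rot: [-0.002, 0.752, 0.659, -0.001]
contact_force: [1.4, -0.9, 0.9]
width: 0.0001
gripper_force: 0.0
shift mm [-6.3  0.1  0.5] toolx yaw 82.5 tool z [-0.003  0.002 -1.   ] q [-0.46  0.11  1.69  0.    1.34 -0.33]
```

View pics/t2.png

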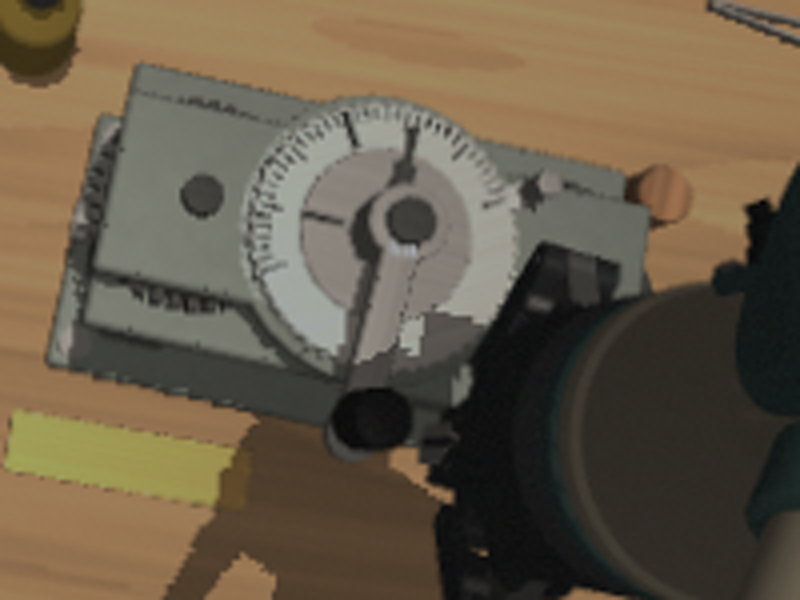

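The lever is unmoved, and the fingers stand clear beside the grip. I'll advance in small guarded steps.

```bash
cat > chk.py <<'E'
import sys
from h import *
# exit 1 when the push resistance (opposing motion along tool x * sign) exceeds the limit
sg,lim=float(sys.argv[1]),float(sys.argv[2])
s=manip.get_state(); Rm=Rq(s['ee_rot']); f=Rm.T@s['contact_force']; p=s['position'][:2]-[.5273,-.1274]
print(round(s['clock'],2),'f tool',np.round(f,1),'Mz',round(float(s['moment'][2]),2),'ang',round(float(np.degrees(np.arctan2(p[1],p[0]))),2),'r',round(float(np.hypot(*p)*1000),1))
sys.exit(int(-sg*f[0]>lim))
E
python3 -m pendant '[{"dx":0.002,"dy":0,"dz":0,"rx":0,"ry":0,"rz":0,"hand":0},{"dx":0.002,"dy":0,"dz":0,"rx":0,"ry":0,"rz":0,"hand":0},{"dx":0,"dy":0,"dz":0,"rx":0,"ry":0,"rz":0,"hand":0}]' >/dev/null; python3 chk.py 1 2.5 &&
python3 -m pendant '[{"dx":0.0013,"dy":0,"dz":0,"rx":0,"ry":0,"rz":0,"hand":0},{"dx":0,"dy":0,"dz":0,"rx":0,"ry":0,"rz":0,"hand":0}]' >/dev/null && python3 chk.py 1 2.5 &&
python3 -m pendant '[{"dx":0.0013,"dy":0,"dz":0,"rx":0,"ry":0,"rz":0,"hand":0},{"dx":0,"dy":0,"dz":0,"rx":0,"ry":0,"rz":0,"hand":0}]' >/dev/null && python3 chk.py 1 2.5 &&
python3 -m pendant '[{"dx":0.0013,"dy":-0.0004,"dz":0,"rx":0,"ry":0,"rz":1,"hand":0},{"dx":0,"dy":0,"dz":0,"rx":0,"ry":0,"rz":0,"hand":0}]' >/dev/null && python3 chk.py 1 2.5 &&
python3 -m pendant '[{"dx":0.0013,"dy":-0.0004,"dz":0,"rx":0,"ry":0,"rz":1,"hand":0},{"dx":0,"dy":0,"dz":0,"rx":0,"ry":0,"rz":0,"hand":0}]' >/dev/null && python3 chk.py 1 2.5 &&
python3 -m pendant '[{"dx":0.0013,"dy":-0.0004,"dz":0,"rx":0,"ry":0,"rz":1,"hand":0},{"dx":0,"dy":0,"dz":0,"rx":0,"ry":0,"rz":0,"hand":0}]' >/dev/null && python3 chk.py 1 2.5 &&
python3 -m pendant '[{"dx":0.0013,"dy":-0.0004,"dz":0,"rx":0,"ry":0,"rz":1,"hand":0},{"dx":0,"dy":0,"dz":0,"rx":0,"ry":0,"rz":0,"hand":0}]' >/dev/null && python3 chk.py 1 2.5 &&
python3 -m pendant '[{"dx":0.0013,"dy":-0.0004,"dz":0,"rx":0,"ry":0,"rz":1,"hand":0},{"dx":0,"dy":0,"dz":0,"rx":0,"ry":0,"rz":0,"hand":0}]' >/dev/null && python3 chk.py 1 2.5
```

```text
3.53 f tool [ 0.9 -0.3  0.4] Mz 0.03 ang -168.29 r 77.9
3.7 f tool [-0.3  0.7  0.7] Mz 0.02 ang -169.3 r 78.1
3.87 f tool [-0.8  0.4  0.3] Mz 0.01 ang -170.27 r 78.0
4.03 f tool [-0.   0.7  0.3] Mz 0.03 ang -171.28 r 78.2
4.2 f tool [ 0.5 -0.3 -0.1] Mz 0.03 ang -172.22 r 78.1
4.37 f tool [-0.1 -0.4  0.6] Mz -0.0 ang -173.2 r 78.1
4.53 f tool [-0.4  0.1 -0.4] Mz 0.0 ang -174.22 r 78.1
4.7 f tool [-0.2  0.2 -1.2] Mz 0.01 ang -175.24 r 78.1
```

Run:
```python
from h import *
save(cam('top'),'t3.png',(265,180,465,330),4)
```

```text
(no output)
```

View pics/t3.png

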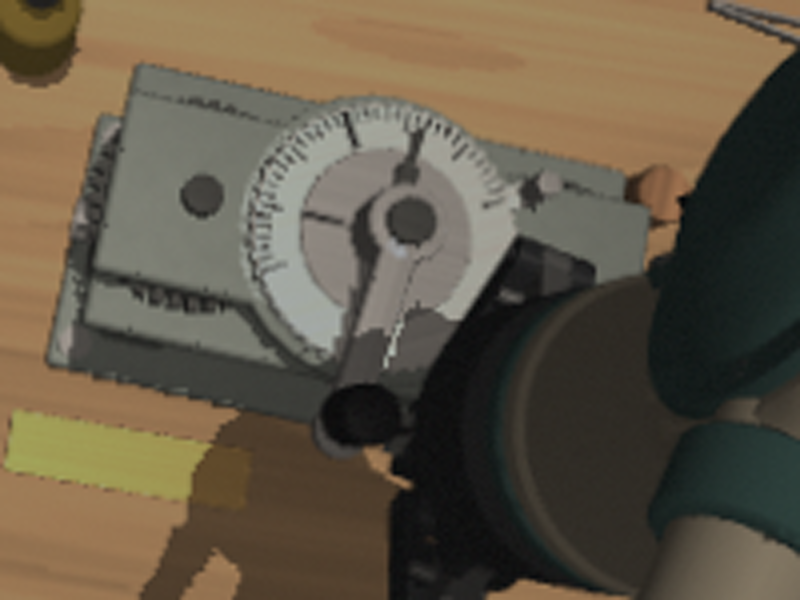

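The lever is moving with the fingers (grip now at crop (360,413)), almost without force. Continuing.

```bash
python3 -m pendant '[{"dx":0.0013,"dy":-0.0004,"dz":0,"rx":0,"ry":0,"rz":1,"hand":0},{"dx":0,"dy":0,"dz":0,"rx":0,"ry":0,"rz":0,"hand":0}]' >/dev/null && python3 chk.py 1 2.5 &&
python3 -m pendant '[{"dx":0.0013,"dy":-0.0004,"dz":0,"rx":0,"ry":0,"rz":1,"hand":0},{"dx":0,"dy":0,"dz":0,"rx":0,"ry":0,"rz":0,"hand":0}]' >/dev/null && python3 chk.py 1 2.5 &&
python3 -m pendant '[{"dx":0.0013,"dy":-0.0004,"dz":0,"rx":0,"ry":0,"rz":1,"hand":0},{"dx":0,"dy":0,"dz":0,"rx":0,"ry":0,"rz":0,"hand":0}]' >/dev/null && python3 chk.py 1 2.5 &&
python3 -m pendant '[{"dx":0.0013,"dy":-0.0004,"dz":0,"rx":0,"ry":0,"rz":1,"hand":0},{"dx":0,"dy":0,"dz":0,"rx":0,"ry":0,"rz":0,"hand":0}]' >/dev/null && python3 chk.py 1 2.5 &&
python3 -m pendant '[{"dx":0.0013,"dy":-0.0004,"dz":0,"rx":0,"ry":0,"rz":1,"hand":0},{"dx":0,"dy":0,"dz":0,"rx":0,"ry":0,"rz":0,"hand":0}]' >/dev/null && python3 chk.py 1 2.5 &&
python3 -m pendant '[{"dx":0.0013,"dy":-0.0004,"dz":0,"rx":0,"ry":0,"rz":1,"hand":0},{"dx":0,"dy":0,"dz":0,"rx":0,"ry":0,"rz":0,"hand":0}]' >/dev/null && python3 chk.py 1 2.5 &&
python3 -m pendant '[{"dx":0.0013,"dy":-0.0004,"dz":0,"rx":0,"ry":0,"rz":1,"hand":0},{"dx":0,"dy":0,"dz":0,"rx":0,"ry":0,"rz":0,"hand":0}]' >/dev/null && python3 chk.py 1 2.5 &&
python3 -m pendant '[{"dx":0.0013,"dy":-0.0004,"dz":0,"rx":0,"ry":0,"rz":1,"hand":0},{"dx":0,"dy":0,"dz":0,"rx":0,"ry":0,"rz":0,"hand":0}]' >/dev/null && python3 chk.py 1 2.5 &&
python3 -m pendant '[{"dx":0.0013,"dy":-0.0004,"dz":0,"rx":0,"ry":0,"rz":1,"hand":0},{"dx":0,"dy":0,"dz":0,"rx":0,"ry":0,"rz":0,"hand":0}]' >/dev/null && python3 chk.py 1 2.5 &&
python3 -m pendant '[{"dx":0.0013,"dy":-0.0004,"dz":0,"rx":0,"ry":0,"rz":1,"hand":0},{"dx":0,"dy":0,"dz":0,"rx":0,"ry":0,"rz":0,"hand":0}]' >/dev/null && python3 chk.py 1 2.5
```

```text
4.92 f tool [ 0.2 -0.1  0.5] Mz -0.01 ang -176.24 r 78.1
5.08 f tool [-0.1  0.2  0.5] Mz 0.02 ang -177.26 r 78.1
5.25 f tool [ 0.3 -0.1 -0.4] Mz 0.05 ang -178.27 r 78.1
5.42 f tool [-0.5  0.3  0.7] Mz -0.0 ang -179.25 r 78.1
5.58 f tool [ 0.5  0.6 -0.4] Mz -0.01 ang 179.75 r 78.1
5.75 f tool [ 0.6 -0.1  0.8] Mz -0.01 ang 178.74 r 78.1
5.92 f tool [ 0.1 -0.3 -0.4] Mz -0.02 ang 177.75 r 78.1
6.08 f tool [-1.7  0.2  0.8] Mz 0.02 ang 177.1 r 78.1
6.25 f tool [-5.4  0.6  0. ] Mz -0.0 ang 176.94 r 78.3
```

Resistance was met at 5.4 N. I'll back off straight, lift, and look from above.

```bash
python3 -m pendant '[{"dx":-0.01,"dy":0,"dz":0,"rx":0,"ry":0,"rz":0,"hand":0},{"dx":-0.02,"dy":0,"dz":0,"rx":0,"ry":0,"rz":0,"hand":0},{"dx":0,"dy":0,"dz":-0.03,"rx":0,"ry":0,"rz":0,"hand":0},{"dx":-0.03,"dy":0,"dz":-0.03,"rx":0,"ry":0,"rz":0,"hand":0},{"dx":-0.04,"dy":0,"dz":0,"rx":0,"ry":0,"rz":0,"hand":0},{"dx":-0.04,"dy":0,"dz":0,"rx":0,"ry":0,"rz":0,"hand":0},{"dx":0,"dy":0,"dz":0,"rx":0,"ry":0,"rz":0,"hand":0}]'
python3 - <<'E'
from h import *
import pickle
im=cam('top'); pickle.dump(im,open('i4.pkl','wb')); save(im,'t4.png',(305,190,405,265),8)
to(.5273,-.1274,.3)
E
```

```text
clock: 6.83
position: [0.3961, -0.2579, 0.3032]
ee_rot: [0.002, 0.829, 0.56, -0.002]
contact_force: [0.2, 0.9, -0.2]
width: -0.0002
gripper_force: 0.0
shift mm [166.5  73.5   2.7] toolx yaw 68.1 tool z [ 0. -0. -1.] q [-0.72  0.08  1.58  0.    1.48 -0.34]
```

View pics/t4.png

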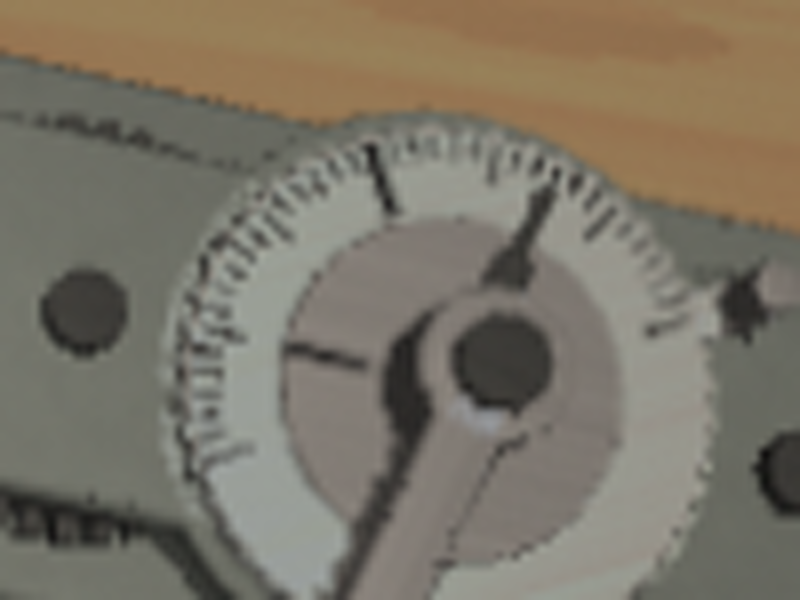

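Zoom (8x): pointer tip (548,188), zero line from (372,148) to (393,213), collar mark end (287,348), which is unchanged, nuts (86,311), post partly at (785,283).

Run:
```python
from h import *
import pickle
np.set_printoptions(precision=4,suppress=True)
t=pickle.load(open('i4.pkl','rb'))
c=np.array([.5273,-.1274,0])
f=lambda u,v,z: at_z(t,[[305+(u+.5)/8-.5,190+(v+.5)/8-.5]],z)[0]
for k,u,v,z in [('z o',372,148,.1985),('z m',383,180,.1985),('z i',393,213,.1985),('ptr',548,188,.2035),('ptr mid',530,230,.2035),('mark',287,348,.2)]:
    p=f(u,v,z); d=p-c; print(k,p,'r',np.hypot(*d[:2]),'ang',np.degrees(np.arctan2(d[1],d[0])))
# refined fit of ellipse of dial/collar? project circle check
to(.5273,-.1274,.3)
# planned TCP for the post: post angle ~-65.5, push cw
for a in (-45,-40): 
    a=np.radians(a); print(c[:2]+.062*np.array([np.cos(a),np.sin(a)]))
```

```text
z o [ 0.573  -0.1082  0.1985] r 0.049584912201374516 ang 22.745219210525093
z m [ 0.567  -0.1111  0.1985] r 0.04291180098600234 ang 22.38493534516663
z i [ 0.5607 -0.1137  0.1985] r 0.03612182779946634 ang 22.283999803379903
ptr [ 0.5694 -0.1425  0.2035] r 0.04469967106946185 ang -19.709685828129466
ptr mid [ 0.5605 -0.1397  0.2035] r 0.03540235954240255 ang -20.32566045895909
mark [ 0.5307 -0.0956  0.2   ] r 0.03198062655171078 ang 83.97351538001554
shift mm [166.5  73.5   2.7] toolx yaw 68.1 tool z [ 0. -0. -1.] q [-0.72  0.08  1.58  0.    1.48 -0.34]
[ 0.5711 -0.1712]
[ 0.5748 -0.1673]
```

```bash
python3 -m pendant '[{"dx":0.0237,"dy":0.022,"dz":0,"rx":0,"ry":0,"rz":0,"hand":0},{"dx":0.0237,"dy":0.022,"dz":0,"rx":0,"ry":0,"rz":0,"hand":0},{"dx":0.0237,"dy":0.022,"dz":0,"rx":0,"ry":0,"rz":0,"hand":0},{"dx":0.0237,"dy":0.022,"dz":0,"rx":0,"ry":0,"rz":0,"hand":0},{"dx":0.0237,"dy":0.022,"dz":0,"rx":0,"ry":0,"rz":0,"hand":0},{"dx":0.0237,"dy":0.022,"dz":0,"rx":0,"ry":0,"rz":0,"hand":0}]' >/dev/null
python3 -m pendant '[{"dx":0,"dy":0,"dz":0,"rx":0,"ry":0,"rz":6.5,"hand":0},{"dx":0,"dy":0,"dz":0,"rx":0,"ry":0,"rz":6.5,"hand":0},{"dx":0,"dy":0,"dz":0,"rx":0,"ry":0,"rz":6.5,"hand":0},{"dx":0,"dy":0,"dz":0,"rx":0,"ry":0,"rz":6.5,"hand":0},{"dx":0,"dy":0,"dz":0,"rx":0,"ry":0,"rz":6.5,"hand":0},{"dx":0,"dy":0,"dz":0,"rx":0,"ry":0,"rz":6.5,"hand":0},{"dx":0,"dy":0,"dz":0,"rx":0,"ry":0,"rz":6,"hand":0},{"dx":0,"dy":0,"dz":0,"rx":0,"ry":0,"rz":0,"hand":0},{"dx":0,"dy":0,"dz":0,"rx":0,"ry":0,"rz":0,"hand":0}]'
python3 - <<'E'
from h import *
to(.5719,-.1761,.205)
E
```

```text
clock: 8.13
position: [0.5732, -0.1665, 0.3025]
ee_rot: [-0.001, 0.979, 0.205, -0.0]
contact_force: [0.3, -1.2, 0.3]
width: -0.0002
gripper_force: 0.0
shift mm [-5.   8.4 97.5] toolx yaw 23.7 tool z [-0.     0.001 -1.   ] q [-0.4   0.28  1.32  0.    1.54  0.76]
```

```bash
python3 -m pendant '[{"dx":-0.004,"dy":0.0085,"dz":0,"rx":0,"ry":0,"rz":0,"hand":0},{"dx":0,"dy":0,"dz":0.035,"rx":0,"ry":0,"rz":0,"hand":0},{"dx":0,"dy":0,"dz":0.032,"rx":0,"ry":0,"rz":0,"hand":0},{"dx":0,"dy":0,"dz":0.02,"rx":0,"ry":0,"rz":0,"hand":0},{"dx":0,"dy":0,"dz":0.01,"rx":0,"ry":0,"rz":0,"hand":0},{"dx":0,"dy":0,"dz":0,"rx":0,"ry":0,"rz":0,"hand":0},{"dx":0,"dy":0,"dz":0,"rx":0,"ry":0,"rz":0,"hand":0}]' >/dev/null;  python3 chk.py -1 2.5 && python3 -m pendant '[{"dx":-0.0016,"dy":0.0006,"dz":0,"rx":0,"ry":0,"rz":1.5,"hand":0},{"dx":-0.0016,"dy":0.0006,"dz":0,"rx":0,"ry":0,"rz":1.5,"hand":0},{"dx":-0.0016,"dy":0.0006,"dz":0,"rx":0,"ry":0,"rz":1.5,"hand":0},{"dx":-0.0016,"dy":0.0006,"dz":0,"rx":0,"ry":0,"rz":1.5,"hand":0},{"dx":-0.0016,"dy":0.0006,"dz":0,"rx":0,"ry":0,"rz":1.5,"hand":0},{"dx":-0.0016,"dy":0.0006,"dz":0,"rx":0,"ry":0,"rz":1.5,"hand":0},{"dx":0,"dy":0,"dz":0,"rx":0,"ry":0,"rz":0,"hand":0}]' >/dev/null;  python3 chk.py -1 6
python3 - <<'E'
from h import *
im=cam('top'); save(im,'t5.png',(285,180,435,292),5)
print(manip.get_state()['position'])
E
```

```text
8.72 f tool [ 1.1 -0.4 -0.9] Mz 0.02 ang -47.45 r 68.0
9.3 f tool [ 1.7 -0.7 -0.9] Mz 0.04 ang -56.25 r 68.1
[ 0.56510542 -0.1839318   0.20603999]
```

View pics/t5.png

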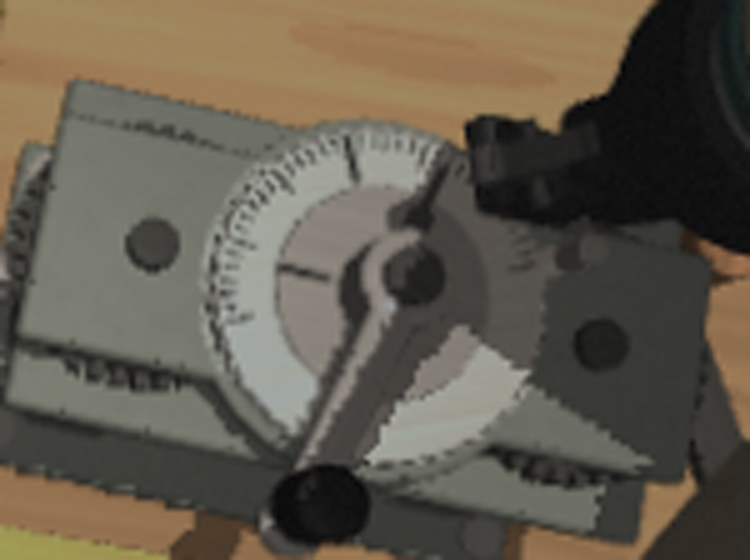

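The post is being pushed (zero line now at crop (353,160), about 5–6° moved) and the lever hasn't moved. Continuing most of the way.

```bash
python3 -m pendant '[{"dx":-0.0016,"dy":0.0006,"dz":0,"rx":0,"ry":0,"rz":1.5,"hand":0},{"dx":-0.0016,"dy":0.0006,"dz":0,"rx":0,"ry":0,"rz":1.5,"hand":0},{"dx":-0.0016,"dy":0.0006,"dz":0,"rx":0,"ry":0,"rz":1.5,"hand":0},{"dx":-0.0016,"dy":0.0006,"dz":0,"rx":0,"ry":0,"rz":1.5,"hand":0},{"dx":-0.0016,"dy":0.0006,"dz":0,"rx":0,"ry":0,"rz":1.5,"hand":0},{"dx":-0.0016,"dy":0.0006,"dz":0,"rx":0,"ry":0,"rz":1.5,"hand":0},{"dx":-0.0016,"dy":0.0006,"dz":0,"rx":0,"ry":0,"rz":1.5,"hand":0},{"dx":-0.0016,"dy":0.0006,"dz":0,"rx":0,"ry":0,"rz":1.5,"hand":0},{"dx":-0.0016,"dy":0.0006,"dz":0,"rx":0,"ry":0,"rz":1.5,"hand":0},{"dx":-0.0016,"dy":0.0006,"dz":0,"rx":0,"ry":0,"rz":1.5,"hand":0}]' >/dev/null;  python3 chk.py -1 6 &&
python3 -m pendant '[{"dx":-0.0016,"dy":0.0006,"dz":0,"rx":0,"ry":0,"rz":1.5,"hand":0},{"dx":-0.0016,"dy":0.0006,"dz":0,"rx":0,"ry":0,"rz":1.5,"hand":0},{"dx":-0.0016,"dy":0.0006,"dz":0,"rx":0,"ry":0,"rz":1.5,"hand":0},{"dx":-0.0016,"dy":0.0006,"dz":0,"rx":0,"ry":0,"rz":1.5,"hand":0},{"dx":-0.0016,"dy":0.0006,"dz":0,"rx":0,"ry":0,"rz":1.5,"hand":0},{"dx":-0.0016,"dy":0.0006,"dz":0,"rx":0,"ry":0,"rz":1.5,"hand":0},{"dx":-0.0016,"dy":0.0006,"dz":0,"rx":0,"ry":0,"rz":1.5,"hand":0},{"dx":-0.0016,"dy":0.0006,"dz":0,"rx":0,"ry":0,"rz":1.5,"hand":0},{"dx":-0.0016,"dy":0.0006,"dz":0,"rx":0,"ry":0,"rz":1.5,"hand":0},{"dx":-0.0016,"dy":0.0006,"dz":0,"rx":0,"ry":0,"rz":1.5,"hand":0},{"dx":-0.0016,"dy":0.0006,"dz":0,"rx":0,"ry":0,"rz":1.5,"hand":0},{"dx":0,"dy":0,"dz":0,"rx":0,"ry":0,"rz":0,"hand":0}]' >/dev/null;  python3 chk.py -1 6
python3 - <<'E'
from h import *
import pickle
im=cam('top'); save(im,'t6.png',(325,190,405,250),10)
pickle.dump(im,open('i6.pkl','wb'))
E
```

```text
10.18 f tool [ 1.  -0.7  0. ] Mz -0.03 ang -70.72 r 68.1
11.18 f tool [1.6 0.4 0.2] Mz -0.0 ang -86.63 r 68.7
```

View pics/t6.png

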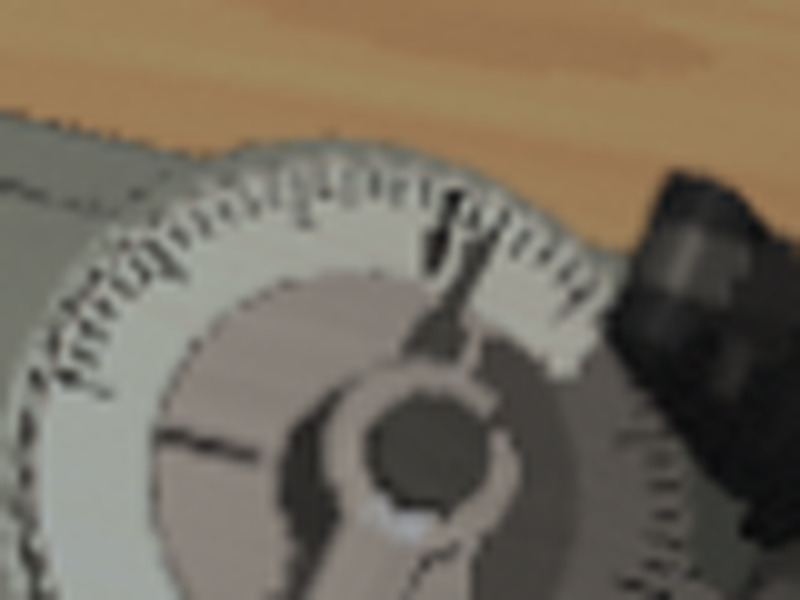

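Zero line now runs (455,195) to (433,270), and the pointer tip is at (487,238). Computing the angle that remains.

```bash
cat > ang.py <<'E'
from h import *
import pickle
def zs(fn,x0,y0,s,zero,ptr):
    t=pickle.load(open(fn,'rb')); c=np.array([.5273,-.1274,0])
    for n,L,z in (('zero',zero,.1985),('ptr',ptr,.2035)):
        P=np.array([at_z(t,[[x0+(u+.5)/s-.5,y0+(v+.5)/s-.5]],z)[0] for u,v in L]); d=P-c
        print(n,'r',np.hypot(d[:,0],d[:,1]).round(4),'ang',np.degrees(np.arctan2(d[:,1],d[:,0])).round(1),'line dir',np.degrees(np.arctan2(*(P[0]-P[-1])[1::-1])).round(1))
E
python3 - <<'E'
from ang import *
zs('i6.pkl',325,190,10,[(455,195),(444,232),(433,270)],[(487,238),(475,265),(445,325)])
t=pickle.load(open('i6.pkl','rb'))
# expected pixels of zero-line ends for candidate angles
for a in (-8,-12,-16,-20):
    a=np.radians(a); u=np.array([np.cos(a),np.sin(a),0]); C=np.array([.5273,-.1274,.1985])
    print(np.degrees(a),((proj(t,[C+.051*u,C+.036*u,C+[0,0,.005]+.043*u])-[325,190]+.5)*10).round())
E
```

```text
zero r [0.0502 0.0439 0.0374] ang [-12.7 -13.  -13.4] line dir -10.7
ptr r [0.0444 0.0396 0.0287] ang [-20.3 -20.6 -20.6] line dir -19.8
-8.0 [[432. 182.]
 [410. 272.]
 [429. 224.]]
-12.000000000000002 [[453. 190.]
 [425. 277.]
 [447. 230.]]
-16.0 [[474. 198.]
 [440. 283.]
 [465. 237.]]
-20.0 [[494. 208.]
 [454. 290.]
 [482. 246.]]
```

```bash
python3 -m pendant '[{"dx":-0.0016,"dy":0.0006,"dz":0,"rx":0,"ry":0,"rz":1.5,"hand":0},{"dx":-0.0016,"dy":0.0006,"dz":0,"rx":0,"ry":0,"rz":1.5,"hand":0},{"dx":-0.0016,"dy":0.0006,"dz":0,"rx":0,"ry":0,"rz":1.5,"hand":0},{"dx":-0.0016,"dy":0.0006,"dz":0,"rx":0,"ry":0,"rz":1.5,"hand":0},{"dx":0,"dy":0,"dz":0,"rx":0,"ry":0,"rz":0,"hand":0}]' >/dev/null;  python3 chk.py -1 6
python3 - <<'E'
from h import *
import pickle
im=cam('top'); save(im,'t7.png',(345,195,395,232),16)
pickle.dump(im,open('i7.pkl','wb'))
E
```

```text
11.65 f tool [ 1.1 -0.9 -0.6] Mz -0.03 ang -92.31 r 68.6
```

View pics/t7.png

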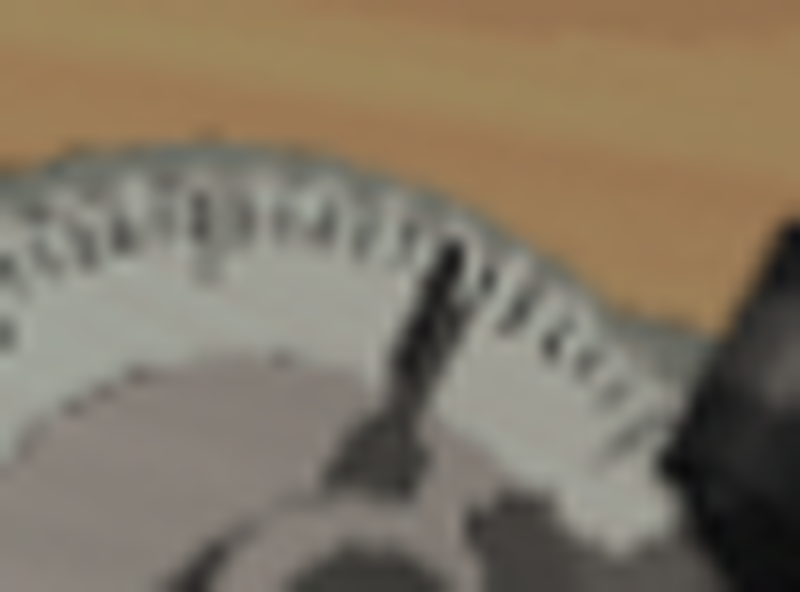

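The zero line's outer end is at (453,245) and its inner end is mostly hidden by the pointer. I'll compute its angle and fit the remaining offset, correcting for parallax.

Run:
```python
from ang import *
zs('i7.pkl',345,195,16,[(453,245),(410,375)],[(458,318),(400,430)])
# model overlay: compare true image with rendered lines: darkness profile across arcs r=.049 (zero only) 
t=pickle.load(open('i7.pkl','rb')); g=cv2.cvtColor(t['frame'],cv2.COLOR_RGB2GRAY).astype(np.float32)
t6=pickle.load(open('i6.pkl','rb')); g6=cv2.cvtColor(t6['frame'],cv2.COLOR_RGB2GRAY).astype(np.float32)
t4=pickle.load(open('i4.pkl','rb')); g4=cv2.cvtColor(t4['frame'],cv2.COLOR_RGB2GRAY).astype(np.float32)
def prof(im,g,r,z,A):
    a=np.radians(A); P=np.c_[.5273+r*np.cos(a),-.1284+r*np.sin(a),np.full(len(a),z)]
    uv=proj(im,P).astype(np.float32); return cv2.remap(g,uv[:,0:1],uv[:,1:2],cv2.INTER_LINEAR).ravel()
def cen(im,g,r,z,lo,hi):
    A=np.arange(lo,hi,.25); p=prof(im,g,r,z,A); w=np.clip(np.median(p)-15-p,0,None); return round(float((A*w).sum()/w.sum()),2)
for r in (.038,.040,.042): print(r,'zero i4',cen(t4,g4,r,.1985,12,34),'zero i6',cen(t6,g6,r,.1985,-20,-5) if r>.1 else '', 'ptr i4',cen(t4,g4,r,.2035,-30,-10),'i7 zero-plane',cen(t,g,r,.1985,-32,-8))
for r in (.046,.0475,.049,.0505): print(r,'i7 zero',cen(t,g,r,.1985,-22,-14.5),'i6 zero',cen(t6,g6,r,.1985,-16,-8),'i4',cen(t4,g4,r,.1985,20,27))
```

```text
zero r [0.0509 0.0369] ang [-17.9 -19.9] line dir -12.7
ptr r [0.0428 0.03  ] ang [-21.1 -21. ] line dir -21.3
0.038 zero i4 24.16 zero i6  ptr i4 -18.64 i7 zero-plane -18.36
0.04 zero i4 24.17 zero i6  ptr i4 -18.42 i7 zero-plane -18.41
0.042 zero i4 24.38 zero i6  ptr i4 -18.28 i7 zero-plane -18.59
0.046 i7 zero -17.3 i6 zero -11.22 i4 24.69
0.0475 i7 zero -17.28 i6 zero -11.65 i4 24.63
0.049 i7 zero -17.45 i6 zero -11.51 i4 24.19
0.0505 i7 zero -17.1 i6 zero -11.81 i4 24.27
```

About 1.1° remains. A final nudge, then retreat and check.

```bash
python3 -m pendant '[{"dx":-0.0012,"dy":0.0004,"dz":0,"rx":0,"ry":0,"rz":1.1,"hand":0},{"dx":0,"dy":0,"dz":0,"rx":0,"ry":0,"rz":0,"hand":0},{"dx":0,"dy":0,"dz":0,"rx":0,"ry":0,"rz":0,"hand":0}]' >/dev/null;  python3 chk.py -1 6
python3 -m pendant '[{"dx":0.006,"dy":0,"dz":0,"rx":0,"ry":0,"rz":0,"hand":0},{"dx":0.004,"dy":0,"dz":0,"rx":0,"ry":0,"rz":0,"hand":0},{"dx":0,"dy":0,"dz":-0.04,"rx":0,"ry":0,"rz":0,"hand":0},{"dx":0,"dy":0,"dz":-0.04,"rx":0,"ry":0,"rz":0,"hand":0},{"dx":0,"dy":0.02,"dz":-0.03,"rx":0,"ry":0,"rz":0,"hand":0},{"dx":0,"dy":0.03,"dz":0,"rx":0,"ry":0,"rz":0,"hand":0},{"dx":0,"dy":0.03,"dz":0,"rx":0,"ry":0,"rz":0,"hand":0},{"dx":0,"dy":0,"dz":0,"rx":0,"ry":0,"rz":0,"hand":0},{"dx":0,"dy":0,"dz":0,"rx":0,"ry":0,"rz":0,"hand":0}]'
python3 - <<'E'
from h import *
import pickle
im=cam('top'); w=cam('wrist'); pickle.dump((im,w),open('i8.pkl','wb'))
g=cv2.cvtColor(im['frame'],cv2.COLOR_RGB2GRAY).astype(np.float32)
for r in (.046,.0475,.049,.0505):
    A=np.arange(-24,-12,.25);a=np.radians(A); P=np.c_[.5273+r*np.cos(a),-.1284+r*np.sin(a),np.full(len(a),.1985)]
    uv=proj(im,P).astype(np.float32); p=cv2.remap(g,uv[:,0:1],uv[:,1:2],cv2.INTER_LINEAR).ravel()
    s=p[(A>-22)&(A<-14.5)];B=A[(A>-22)&(A<-14.5)];k=np.clip(np.median(s)-15-s,0,None);print(r,(B*k).sum()/k.sum())
print('wrist px axis',proj(w,[[.5273,-.1284,.1985]]), 'cam',w['p'])
a=np.hstack([cv2.resize(im['frame'][190:265,305:405],(400,300),interpolation=2),cv2.resize(w['frame'],(400,300))])
cv2.imwrite('pics/t8.png',a[:,:,::-1])
to(.448,-.153,.242)
E
```

```text
11.95 f tool [ 0.2 -1.   0. ] Mz -0.01 ang -93.13 r 68.7
clock: 12.7
position: [0.4997, -0.2742, 0.3154]
ee_rot: [-0.0, 0.978, -0.21, -0.0]
contact_force: [-0.4, 0.8, -0.4]
width: 0.0
gripper_force: 0.0
0.046 -18.141356562780814
0.0475 -18.045388964328616
0.049 -17.796885056749502
0.0505 -17.429996021890354
wrist px axis [[ 86.3501191  223.23610995]] cam [ 0.56186044 -0.30127127  0.4566338 ]
shift mm [-96.5 -87.7  73.5] toolx yaw -24.1 tool z [-0.001  0.001 -1.   ] q [-0.62  0.23  1.36  0.    1.55  1.37]
```

View pics/t8.png

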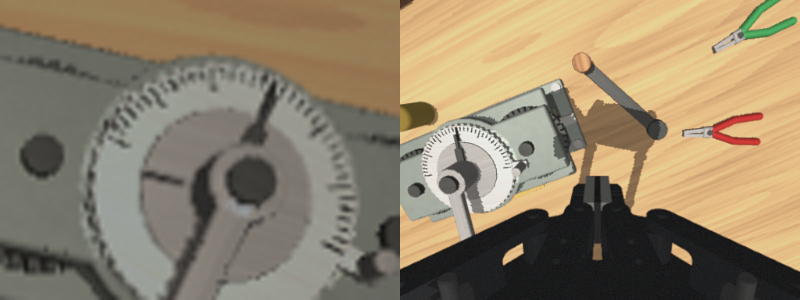

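Zero is at about −17.9° and the pointer at about −18.4°, so they are aligned within measurement. The lever and collar mark have not moved. Next I go to the other side of the grip.

```bash
python3 -m pendant '[{"dx":0,"dy":0,"dz":0,"rx":0,"ry":0,"rz":-7,"hand":0},{"dx":0,"dy":0,"dz":0,"rx":0,"ry":0,"rz":-7,"hand":0},{"dx":0,"dy":0,"dz":0,"rx":0,"ry":0,"rz":-7,"hand":0},{"dx":0,"dy":0,"dz":0,"rx":0,"ry":0,"rz":-7,"hand":0},{"dx":0,"dy":0,"dz":0,"rx":0,"ry":0,"rz":-7,"hand":0},{"dx":0,"dy":0,"dz":0,"rx":0,"ry":0,"rz":-7,"hand":0},{"dx":0,"dy":0,"dz":0,"rx":0,"ry":0,"rz":-7,"hand":0},{"dx":0,"dy":0,"dz":0,"rx":0,"ry":0,"rz":-7,"hand":0},{"dx":0,"dy":0,"dz":0,"rx":0,"ry":0,"rz":-7,"hand":0},{"dx":0,"dy":0,"dz":0,"rx":0,"ry":0,"rz":-7,"hand":0},{"dx":0,"dy":0,"dz":0,"rx":0,"ry":0,"rz":-7,"hand":0},{"dx":0,"dy":0,"dz":0,"rx":0,"ry":0,"rz":-7,"hand":0}]' >/dev/null
python3 -m pendant '[{"dx":0,"dy":0,"dz":0,"rx":0,"ry":0,"rz":-6,"hand":0},{"dx":0,"dy":0,"dz":0,"rx":0,"ry":0,"rz":-6,"hand":0},{"dx":0,"dy":0,"dz":0,"rx":0,"ry":0,"rz":0,"hand":0},{"dx":0,"dy":0,"dz":0,"rx":0,"ry":0,"rz":0,"hand":0}]'
python3 -c "
from h import *
to(.466,-.075,.242)"
```

```text
clock: 14.13
position: [0.5005, -0.272, 0.3155]
ee_rot: [-0.0, 0.81, 0.586, 0.0]
contact_force: [0.9, 0.1, -0.3]
width: -0.0
gripper_force: 0.0
shift mm [176.3 -94.2  73.6] toolx yaw 71.8 tool z [-0.     0.001 -1.   ] q [-0.62  0.23  1.36  0.    1.55 -0.3 ]
```

```bash
python3 -m pendant '[{"dx":0.0294,"dy":-0.0157,"dz":0,"rx":0,"ry":0,"rz":0,"hand":0},{"dx":0.0294,"dy":-0.0157,"dz":0,"rx":0,"ry":0,"rz":0,"hand":0},{"dx":0.0294,"dy":-0.0157,"dz":0,"rx":0,"ry":0,"rz":0,"hand":0},{"dx":0.0294,"dy":-0.0157,"dz":0,"rx":0,"ry":0,"rz":0,"hand":0},{"dx":0.0294,"dy":-0.0157,"dz":0,"rx":0,"ry":0,"rz":0,"hand":0},{"dx":0.0294,"dy":-0.0157,"dz":0,"rx":0,"ry":0,"rz":0,"hand":0},{"dx":0,"dy":0,"dz":0,"rx":0,"ry":0,"rz":0,"hand":0},{"dx":0,"dy":0,"dz":0,"rx":0,"ry":0,"rz":0,"hand":0}]'
python3 -c "
from h import *
to(.466,-.075,.242)"
```

```text
clock: 14.8
position: [0.4651, -0.0742, 0.3161]
ee_rot: [0.0, 0.809, 0.588, 0.0]
contact_force: [-0.3, -0.8, -1.2]
width: -0.0005
gripper_force: 0.0
shift mm [-0.5  1.  74.1] toolx yaw 72.0 tool z [ 0.001 -0.    -1.   ] q [-0.31  0.08  1.55  0.    1.51  0.01]
```

```bash
python3 -m pendant '[{"dx":0,"dy":0,"dz":0.035,"rx":0,"ry":0,"rz":0,"hand":0},{"dx":0,"dy":0,"dz":0.029,"rx":0,"ry":0,"rz":0,"hand":0},{"dx":0,"dy":0,"dz":0.01,"rx":0,"ry":0,"rz":0,"hand":0},{"dx":-0.002,"dy":0,"dz":0,"rx":0,"ry":0,"rz":0,"hand":0},{"dx":-0.002,"dy":0,"dz":0,"rx":0,"ry":0,"rz":0,"hand":0},{"dx":-0.0013,"dy":0,"dz":0,"rx":0,"ry":0,"rz":0,"hand":0},{"dx":-0.0013,"dy":0,"dz":0,"rx":0,"ry":0,"rz":0,"hand":0},{"dx":-0.0013,"dy":-0.0004,"dz":0,"rx":0,"ry":0,"rz":-1,"hand":0},{"dx":-0.0013,"dy":-0.0004,"dz":0,"rx":0,"ry":0,"rz":-1,"hand":0}]' >/dev/null; python3 chk.py -1 2.5 &&
python3 -m pendant '[{"dx":-0.0013,"dy":-0.0004,"dz":0,"rx":0,"ry":0,"rz":-1,"hand":0},{"dx":-0.0013,"dy":-0.0004,"dz":0,"rx":0,"ry":0,"rz":-1,"hand":0},{"dx":-0.0013,"dy":-0.0004,"dz":0,"rx":0,"ry":0,"rz":-1,"hand":0},{"dx":0,"dy":0,"dz":0,"rx":0,"ry":0,"rz":0,"hand":0}]' >/dev/null; python3 chk.py -1 2.5 &&
python3 -m pendant '[{"dx":-0.0013,"dy":-0.0004,"dz":0,"rx":0,"ry":0,"rz":-1,"hand":0},{"dx":0,"dy":0,"dz":0,"rx":0,"ry":0,"rz":0,"hand":0}]' >/dev/null; python3 chk.py -1 2.5 &&
python3 -m pendant '[{"dx":-0.0013,"dy":-0.0004,"dz":0,"rx":0,"ry":0,"rz":-1,"hand":0},{"dx":0,"dy":0,"dz":0,"rx":0,"ry":0,"rz":0,"hand":0}]' >/dev/null && python3 chk.py -1 2.5 &&
python3 -m pendant '[{"dx":-0.0013,"dy":-0.0004,"dz":0,"rx":0,"ry":0,"rz":-1,"hand":0},{"dx":0,"dy":0,"dz":0,"rx":0,"ry":0,"rz":0,"hand":0}]' >/dev/null && python3 chk.py -1 2.5 &&
python3 -m pendant '[{"dx":-0.0013,"dy":-0.0004,"dz":0,"rx":0,"ry":0,"rz":-1,"hand":0},{"dx":0,"dy":0,"dz":0,"rx":0,"ry":0,"rz":0,"hand":0}]' >/dev/null && python3 chk.py -1 2.5 &&
python3 -m pendant '[{"dx":-0.0013,"dy":-0.0004,"dz":0,"rx":0,"ry":0,"rz":-1,"hand":0},{"dx":0,"dy":0,"dz":0,"rx":0,"ry":0,"rz":0,"hand":0}]' >/dev/null && python3 chk.py -1 2.5 &&
python3 -m pendant '[{"dx":-0.0013,"dy":-0.0004,"dz":0,"rx":0,"ry":0,"rz":-1,"hand":0},{"dx":0,"dy":0,"dz":0,"rx":0,"ry":0,"rz":0,"hand":0}]' >/dev/null && python3 chk.py -1 2.5
```

```text
15.55 f tool [ 0.5 -0.2 -0.3] Mz 0.0 ang 146.79 r 77.5
15.88 f tool [-0.5  0.7  0.6] Mz 0.04 ang 149.99 r 78.3
16.05 f tool [-0.4 -0.  -0.3] Mz 0.02 ang 150.92 r 78.3
16.22 f tool [ 0.4 -0.5  0.2] Mz -0.03 ang 151.88 r 78.3
16.38 f tool [0.4 1.1 0.4] Mz 0.0 ang 152.92 r 78.3
16.55 f tool [-0.8  0.3 -0.1] Mz -0.0 ang 153.91 r 78.3
16.72 f tool [ 0.5 -0.2  0.5] Mz 0.04 ang 154.9 r 78.3
16.88 f tool [-0.3 -0.  -1.1] Mz 0.01 ang 155.9 r 78.3
```

```bash
python3 -m pendant '[{"dx":-0.0013,"dy":-0.0004,"dz":0,"rx":0,"ry":0,"rz":-1,"hand":0},{"dx":0,"dy":0,"dz":0,"rx":0,"ry":0,"rz":0,"hand":0}]' >/dev/null; python3 chk.py -1 2.3 &&
python3 -m pendant '[{"dx":-0.0013,"dy":-0.0004,"dz":0,"rx":0,"ry":0,"rz":-1,"hand":0},{"dx":0,"dy":0,"dz":0,"rx":0,"ry":0,"rz":0,"hand":0}]' >/dev/null && python3 chk.py -1 2.3 &&
python3 -m pendant '[{"dx":-0.0013,"dy":-0.0004,"dz":0,"rx":0,"ry":0,"rz":-1,"hand":0},{"dx":0,"dy":0,"dz":0,"rx":0,"ry":0,"rz":0,"hand":0}]' >/dev/null && python3 chk.py -1 2.3 &&
python3 -m pendant '[{"dx":-0.0013,"dy":-0.0004,"dz":0,"rx":0,"ry":0,"rz":-1,"hand":0},{"dx":0,"dy":0,"dz":0,"rx":0,"ry":0,"rz":0,"hand":0}]' >/dev/null && python3 chk.py -1 2.3 &&
python3 -m pendant '[{"dx":-0.0013,"dy":-0.0004,"dz":0,"rx":0,"ry":0,"rz":-1,"hand":0},{"dx":0,"dy":0,"dz":0,"rx":0,"ry":0,"rz":0,"hand":0}]' >/dev/null && python3 chk.py -1 2.3 &&
python3 -m pendant '[{"dx":-0.0013,"dy":-0.0004,"dz":0,"rx":0,"ry":0,"rz":-1,"hand":0},{"dx":0,"dy":0,"dz":0,"rx":0,"ry":0,"rz":0,"hand":0}]' >/dev/null && python3 chk.py -1 2.3 &&
python3 -m pendant '[{"dx":-0.0013,"dy":-0.0004,"dz":0,"rx":0,"ry":0,"rz":-1,"hand":0},{"dx":0,"dy":0,"dz":0,"rx":0,"ry":0,"rz":0,"hand":0}]' >/dev/null && python3 chk.py -1 2.3 &&
python3 -m pendant '[{"dx":-0.0013,"dy":-0.0004,"dz":0,"rx":0,"ry":0,"rz":-1,"hand":0},{"dx":0,"dy":0,"dz":0,"rx":0,"ry":0,"rz":0,"hand":0}]' >/dev/null && python3 chk.py -1 2.3 &&
python3 -m pendant '[{"dx":-0.0013,"dy":-0.0004,"dz":0,"rx":0,"ry":0,"rz":-1,"hand":0},{"dx":0,"dy":0,"dz":0,"rx":0,"ry":0,"rz":0,"hand":0}]' >/dev/null && python3 chk.py -1 2.3 &&
python3 -m pendant '[{"dx":-0.0013,"dy":-0.0004,"dz":0,"rx":0,"ry":0,"rz":-1,"hand":0},{"dx":0,"dy":0,"dz":0,"rx":0,"ry":0,"rz":0,"hand":0}]' >/dev/null && python3 chk.py -1 2.3 &&
python3 -m pendant '[{"dx":-0.0013,"dy":-0.0004,"dz":0,"rx":0,"ry":0,"rz":-1,"hand":0},{"dx":0,"dy":0,"dz":0,"rx":0,"ry":0,"rz":0,"hand":0}]' >/dev/null && python3 chk.py -1 2.3 &&
python3 -m pendant '[{"dx":-0.0013,"dy":-0.0004,"dz":0,"rx":0,"ry":0,"rz":-1,"hand":0},{"dx":0,"dy":0,"dz":0,"rx":0,"ry":0,"rz":0,"hand":0}]' >/dev/null && python3 chk.py -1 2.3
```

```text
17.05 f tool [-0.5  0.1 -0. ] Mz -0.03 ang 156.89 r 78.3
17.22 f tool [ 0.   0.7 -0.1] Mz 0.03 ang 157.88 r 78.3
17.38 f tool [-0.6  0.3  0.2] Mz -0.05 ang 158.89 r 78.3
17.55 f tool [0.7 0.8 0.4] Mz -0.08 ang 159.87 r 78.4
17.72 f tool [-0.8 -0.1  0.1] Mz 0.01 ang 160.87 r 78.4
17.88 f tool [-0.1  0.3  0.3] Mz -0.03 ang 161.86 r 78.4
18.05 f tool [ 0.5 -0.4 -0.5] Mz -0.0 ang 162.87 r 78.4
18.22 f tool [0.2 0.9 0.4] Mz -0.07 ang 163.84 r 78.4
18.38 f tool [-0.3  0.  -0.9] Mz 0.03 ang 164.85 r 78.4
18.55 f tool [-0.2 -0.8 -0.1] Mz -0.03 ang 165.85 r 78.4
18.72 f tool [-0.3  0.5 -0.1] Mz 0.02 ang 166.84 r 78.4
18.88 f tool [ 1.4 -0.5 -0.2] Mz -0.01 ang 167.85 r 78.4
```

```bash
python3 -m pendant '[{"dx":-0.0013,"dy":-0.0004,"dz":0,"rx":0,"ry":0,"rz":-1,"hand":0},{"dx":0,"dy":0,"dz":0,"rx":0,"ry":0,"rz":0,"hand":0}]' >/dev/null; python3 chk.py -1 2.3 &&
python3 -m pendant '[{"dx":-0.0013,"dy":-0.0004,"dz":0,"rx":0,"ry":0,"rz":-1,"hand":0},{"dx":0,"dy":0,"dz":0,"rx":0,"ry":0,"rz":0,"hand":0}]' >/dev/null && python3 chk.py -1 2.3 &&
python3 -m pendant '[{"dx":-0.0013,"dy":-0.0004,"dz":0,"rx":0,"ry":0,"rz":-1,"hand":0},{"dx":0,"dy":0,"dz":0,"rx":0,"ry":0,"rz":0,"hand":0}]' >/dev/null && python3 chk.py -1 2.3 &&
python3 -m pendant '[{"dx":-0.0013,"dy":-0.0004,"dz":0,"rx":0,"ry":0,"rz":-1,"hand":0},{"dx":0,"dy":0,"dz":0,"rx":0,"ry":0,"rz":0,"hand":0}]' >/dev/null && python3 chk.py -1 2.3 &&
python3 -m pendant '[{"dx":-0.0013,"dy":-0.0004,"dz":0,"rx":0,"ry":0,"rz":-1,"hand":0},{"dx":0,"dy":0,"dz":0,"rx":0,"ry":0,"rz":0,"hand":0}]' >/dev/null && python3 chk.py -1 2.3 &&
python3 -m pendant '[{"dx":-0.0013,"dy":-0.0004,"dz":0,"rx":0,"ry":0,"rz":-1,"hand":0},{"dx":0,"dy":0,"dz":0,"rx":0,"ry":0,"rz":0,"hand":0}]' >/dev/null && python3 chk.py -1 2.3 &&
python3 -m pendant '[{"dx":-0.0013,"dy":-0.0004,"dz":0,"rx":0,"ry":0,"rz":-1,"hand":0},{"dx":0,"dy":0,"dz":0,"rx":0,"ry":0,"rz":0,"hand":0}]' >/dev/null && python3 chk.py -1 2.3 &&
python3 -m pendant '[{"dx":-0.0013,"dy":-0.0004,"dz":0,"rx":0,"ry":0,"rz":-1,"hand":0},{"dx":0,"dy":0,"dz":0,"rx":0,"ry":0,"rz":0,"hand":0}]' >/dev/null && python3 chk.py -1 2.3
```

```text
19.05 f tool [ 0.4 -0.3 -0.3] Mz -0.03 ang 168.82 r 78.4
19.22 f tool [-0.2  0.2 -0.6] Mz 0.02 ang 169.82 r 78.5
19.38 f tool [ 0.5  0.7 -0.3] Mz 0.02 ang 170.83 r 78.4
19.55 f tool [-0.2 -0.6 -0.1] Mz 0.03 ang 171.8 r 78.5
19.72 f tool [-0.2  1.  -1.3] Mz 0.03 ang 172.8 r 78.5
19.88 f tool [ 4.2  1.5 -1.1] Mz 0.01 ang 173.02 r 78.6
```

Resistance of 4.2 N, so this is the other end of the play. Retreat and check.

```bash
python3 -m pendant '[{"dx":0.005,"dy":0,"dz":0,"rx":0,"ry":0,"rz":0,"hand":0},{"dx":0.01,"dy":0,"dz":0,"rx":0,"ry":0,"rz":0,"hand":0},{"dx":0.005,"dy":0,"dz":-0.03,"rx":0,"ry":0,"rz":0,"hand":0},{"dx":0,"dy":0,"dz":-0.04,"rx":0,"ry":0,"rz":0,"hand":0},{"dx":0.02,"dy":-0.03,"dz":-0.01,"rx":0,"ry":0,"rz":0,"hand":0},{"dx":0.02,"dy":-0.035,"dz":0,"rx":0,"ry":0,"rz":0,"hand":0},{"dx":0.02,"dy":-0.035,"dz":0,"rx":0,"ry":0,"rz":0,"hand":0},{"dx":0,"dy":0,"dz":0,"rx":0,"ry":0,"rz":0,"hand":0},{"dx":0,"dy":0,"dz":0,"rx":0,"ry":0,"rz":0,"hand":0}]'
python3 - <<'E'
from h import *
import pickle
im=cam('top'); pickle.dump(im,open('i9.pkl','wb')); save(im,'t9.png',(305,190,405,265),8)
E
```

```text
clock: 20.63
position: [0.3342, -0.0581, 0.3223]
ee_rot: [0.001, 0.637, 0.771, 0.0]
contact_force: [0.3, -0.4, 0.8]
width: 0.0003
gripper_force: 0.0
```

View pics/t9.png

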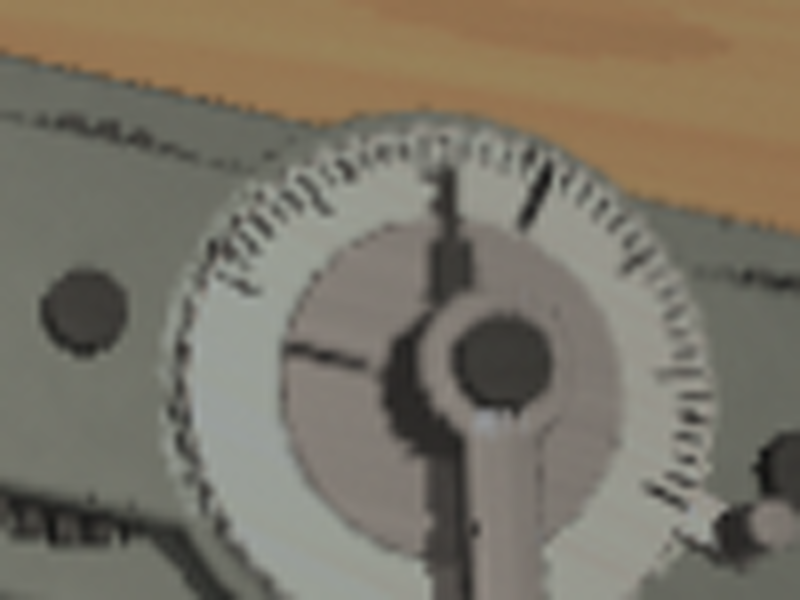

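The lever is at its anticlockwise end (tip about (443,172)) and the collar mark is still at (287,348). The zero line, now uncovered, runs (543,168) to (525,227). One last numeric check of it against the recorded pointer angle.

Run:
```python
from ang import *
zs('i9.pkl',305,190,8,[(543,168),(525,227)],[(443,172),(450,245)])
def cen(fn,r,z,lo,hi):
    im=pickle.load(open(fn,'rb')); g=cv2.cvtColor(im['frame'],cv2.COLOR_RGB2GRAY).astype(np.float32)
    A=np.arange(lo,hi,.25);a=np.radians(A); P=np.c_[.5273+r*np.cos(a),-.1284+r*np.sin(a),np.full(len(a),z)]
    uv=proj(im,P).astype(np.float32); p=cv2.remap(g,uv[:,0:1],uv[:,1:2],cv2.INTER_LINEAR).ravel()
    w=np.clip(np.median(p)-15-p,0,None); return round(float((A*w).sum()/w.sum()),2)
for r in (.036,.038,.040,.042,.043): print(r,'zero i9',cen('i9.pkl',r,.1985,-28,-8),'ptr i4',cen('i4.pkl',r,.2035,-28,-8),'ptr i9',cen('i9.pkl',r,.2035,0,20),'mark', cen('i4.pkl',.028,.2,70,100),cen('i9.pkl',.028,.2,70,100))
```

```text
zero r [0.0495 0.037 ] ang [-17.8 -19.9] line dir -11.4
ptr r [0.0424 0.0279] ang [8.  6.3] line dir 11.1
0.036 zero i9 -17.71 ptr i4 -18.56 ptr i9 9.66 mark 83.4 83.47
0.038 zero i9 -17.68 ptr i4 -18.64 ptr i9 8.74 mark 83.4 83.47
0.04 zero i9 -17.69 ptr i4 -18.42 ptr i9 8.69 mark 83.4 83.47
0.042 zero i9 -17.87 ptr i4 -18.28 ptr i9 9.09 mark 83.4 83.47
0.043 zero i9 -17.83 ptr i4 -18.68 ptr i9 8.63 mark 83.4 83.47
```

```bash
python3 -c "
from rig import manip
print(manip.sign_off())"
```

```text
the job is handed in; nothing more can be done
None
```

The job is handed in at about 21 s: zero was set at the clockwise stop to within about 0.8° of the pointer (zero slightly anticlockwise), the lever rests at its anticlockwise stop about 26.5° round the dial from the zero line (free play about 27°), the highest reading on the grip was 5.4 N, and the collar mark did not move.

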